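# Set the dust extractor's receiver to its sender's code

## Robot

A 7-joint arm with a two-finger parallel gripper is mounted at the origin on the work surface; the furniture and walls round the work are solid. World frame = base frame: x ahead of the robot, y to its left, z up, the work surface at z = 0. Lengths are in m, angles in rad, forces in N, time in s.
With the tool pointing down it reaches from about 0.425 to 0.925 m from the base axis. Payload 6.8 kg.
Tool frame: the origin (TCP) lies midway between the tips of the shut fingers; the grasp point (between the pads) lies 19 mm behind it; z points along the fingers, y is the line along which they close (so a half turn about z gives the same grasp; the last joint's range is limited). The gripper opens to 85 mm and grips with 20 to 120 N. Pads are 22 mm wide; open, the fingers measure 114 mm over their backs; the gripper's body (76 mm by 85 mm) begins 54 mm behind the grasp point. The pads swing forward as they close: fully open they stand 13 mm farther back than shut.
Start: joints at [1.23, 0.477, 0.022, 1.555, -0.011, 1.109, -0.083], TCP at [0.156, -0.657, 0.231] pointing down, gripper open.
Joint ranges: [-2.96, 2.96], [-0.34, 2.1], [-1.41, 1.46], [0.24, 2.44], [-1.37, 4.51], [0.17, 1.92], [-2.96, 2.96]. Speed limits (rad/s): [2.39, 2.39, 3.14, 3.14, 3.14, 3.14, 3.14].

## Interface

Orientations are given as a rotation vector (axis times angle).
In Python, from bench import r gives the robot as it stands. The module is installed in compiled form; this text tells all that it offers.
- The arm moves only by the tool apply_moves, never from a script. Its argument "rows" is a list of rows, each a list of 6 numbers: the shift along the tool's x, y, z scaled (see below), then the turn, a rotation vector about the tool's x, y, z scaled (see below). A call has 1 to 5 rows; each row is the pose to reach, as a shift and turn from the pose commanded when the call began, along the tool's axes at that moment; what a row does not reach only later rows make up. The controller multiplies each number of a shift by 0.25 m and each number of a turn by 90 degrees. A row lasts 1/8 s, in which the tool goes at most 62.5 mm and 10.7 degrees, less where a joint would pass 70% of its speed; a pose out of reach is approached as far as the arm can. A call with a number of a shift or a turn outside -1 to 1 is refused whole. A call with a gripper value outside its range is refused whole. "claw" is the opening, from 0 (shut) to 1 (fully open), set as the call begins (left out, the last holds). The fingers move at their own pace and stop on an object; "newtons" is the grip in N (left out, the last holds). Time passes only in rows, so rows that repeat a pose let the fingers close. It gives the time, the measured TCP pose, the force, the opening and the grip force at its end, in the units of the state.
- r.get_obs(): the state, without advancing time (a new reading comes with each control period).
- r.grab_frame(name): name is "side" or "top" or "wrist"; returns a dict with "pixels" (480x640x3 uint8, red, green, blue), "intrinsics" (3x3 intrinsics, pixels), "eye" and "attitude" of the camera in the world. Camera axes: x right, y up, looking along -z (the intrinsics and any distortion apply to the point x, -y, -z); pixel columns grow to the right and rows downward; lengths in m; the calibration is good to about 2 mm. A picture is of the moment at which its call begins. There is no depth.
- r.hand_in(): hands the job in; it is judged then, once.
Trained networks look in a picture, given as the dict that the camera call returned (one of the last four; its "shot" number tells which), for a name from the list of things; names that differ only in an ending like _2 or _b are one class to them, and where a whole thing is asked for, a point or a joint stands for the part that bears it (a point fixed in the world has none). Each returns a list of dicts, best first, with "conf" (0 to 1); they miss things now and then, are a little off and sometimes report something else, mostly with a low value. They report only what shows in the picture. A call takes as long as a camera call.
- r.search_frame(picture, thing): "rect" ([left, top, width, height] in pixels, round what is visible of it).
- r.outline_of(picture, thing): "pixels" (480x640 bool, what is visible of it) and "rect" ([left, top, width, height] in pixels, round what is visible of it).
- r.landmark_of(picture, thing): "point" ([column, row] in pixels: a listed point, or the origin of a listed thing).
The state is a dict: "clock": time; "joints": joint angles; "qvel": joint speeds; "tau": joint torques, N m; "tcp_pos": TCP position; "orientation": TCP orientation; "contact_force": force on the tool from outside, world axes, zero at the start; "moment": the same for the moment, N m; "grip_width": finger opening in m; "gripper_force": force on a finger pad.
Only numpy, scipy, OpenCV 4.12 (cv2) and the standard library are available. Lean on these libraries where they do the work, as an engineer would, in place of code of your own. Each camera call takes 0.05 s, during which the arm holds its last target. There are 200 camera calls.

## Task

The dust extractor's remote receiver (the larger control box) must have the same code as its hand sender (the smaller box of the same layout): slide each of the receiver's four switches to the end where the sender's matching switch stands, and turn the receiver's dial click by click until it points to the same mark as the sender's dial. Do not touch the sender or push the other things on the bench about.

Things in the scene. Friction and masses are not known exactly. Their poses are not given: they have to be found in the camera images.
- receiver: Larger control box, fixed: grey with an aluminium top plate, 110 (own x) x 210 (own y) x 50 mm high. Origin: centre of its underside, on the bench; x to its far edge (turned up to 20 degrees from the robot's x), y to its left, z up. On top, all at x = 0: slide switches 1 to 4 at y = +78, +46, +14, -18 mm, dial at y = -66 mm. A round outlet sticks 17 mm out of its far side, below the top.
- sender: Smaller control box, fixed, left of the receiver: the reference to copy, same layout at 0.72 of the size, 79 x 151 x 28 mm high, stub aerial on its far side. Not to be touched. Origin: centre of its underside; x to its far edge, y to its left, z up. On top, at x = 0: switches 1 to 4 at y = +56, +33, +10, -13 mm, dial at y = -48 mm; caps 11 mm high, dial bar 37 x 12 mm, its top 30 mm above the plate.
- receiver_switch_1 (a joint): Slide switch 1 (from the left) of the receiver: m along the receiver's x axis; +0.010 = at the far end, -0.010 = at the near end. A spring snaps it to the nearer end: it takes about 3 N to start it, and once past the middle (0) it jumps to the other end by itself.
- receiver_switch_1_top (a point): Centre of the top face of the black cap of receiver switch 1; moves with it. The cap is 16 mm along the box's x, 14 mm along its y, its top 15 mm above the plate (ribs 16 mm). Caps are 32 mm apart between centres. It can be pushed from behind or gripped fore and aft.
- sender_switch_1 (a joint): Slide switch 1 (from the left) of the sender: m along the sender's x axis; about +0.007 = at the far end, -0.007 = at the near end. To be copied, not moved.
- receiver_switch_2 (a joint): Slide switch 2 (from the left) of the receiver: m along the receiver's x axis; +0.010 = at the far end, -0.010 = at the near end. A spring snaps it to the nearer end: it takes about 3 N to start it, and once past the middle (0) it jumps to the other end by itself.
- receiver_switch_2_top (a point): Centre of the top face of the black cap of receiver switch 2; moves with it. The cap is 16 mm along the box's x, 14 mm along its y, its top 15 mm above the plate (ribs 16 mm). Caps are 32 mm apart between centres. It can be pushed from behind or gripped fore and aft.
- sender_switch_2 (a joint): Slide switch 2 (from the left) of the sender: m along the sender's x axis; about +0.007 = at the far end, -0.007 = at the near end. To be copied, not moved.
- receiver_switch_3 (a joint): Slide switch 3 (from the left) of the receiver: m along the receiver's x axis; +0.010 = at the far end, -0.010 = at the near end. A spring snaps it to the nearer end: it takes about 3 N to start it, and once past the middle (0) it jumps to the other end by itself.
- receiver_switch_3_top (a point): Centre of the top face of the black cap of receiver switch 3; moves with it. The cap is 16 mm along the box's x, 14 mm along its y, its top 15 mm above the plate (ribs 16 mm). Caps are 32 mm apart between centres. It can be pushed from behind or gripped fore and aft.
- sender_switch_3 (a joint): Slide switch 3 (from the left) of the sender: m along the sender's x axis; about +0.007 = at the far end, -0.007 = at the near end. To be copied, not moved.
- receiver_switch_4 (a joint): Slide switch 4 (from the left) of the receiver: m along the receiver's x axis; +0.010 = at the far end, -0.010 = at the near end. A spring snaps it to the nearer end: it takes about 3 N to start it, and once past the middle (0) it jumps to the other end by itself.
- receiver_switch_4_top (a point): Centre of the top face of the black cap of receiver switch 4; moves with it. The cap is 16 mm along the box's x, 14 mm along its y, its top 15 mm above the plate (ribs 16 mm). Caps are 32 mm apart between centres. It can be pushed from behind or gripped fore and aft.
- sender_switch_4 (a joint): Slide switch 4 (from the left) of the sender: m along the sender's x axis; about +0.007 = at the far end, -0.007 = at the near end. To be copied, not moved.
- receiver_dial (a joint): Dial of the receiver: rad, growing clockwise seen from above; click positions 0, 0.5, 1.0, 1.5, marked by 1, 2, 3, 4 pips on the plate. At value q it points 0.75 - q rad counter-clockwise of the receiver's x axis. Springs (up to 0.1 N m) pull it into the click position if let go within 0.15 rad of it; end stops just beyond first and last.
- sender_dial (a joint): Dial of the sender: rad, growing clockwise seen from above; click positions 0, 0.5, 1.0, 1.5, marked by 1, 2, 3, 4 pips on the plate. At value q it points 0.75 - q rad counter-clockwise of the sender's x axis. To be copied, not moved.
- receiver_dial_grip (a point): On the dial's axis, 30 mm above the receiver's top plate (80 mm above the bench): the middle of its bar grip. The bar is 52 mm long (along the pointing direction), 16 mm wide, and stands 11 to 41 mm above the plate, on a round skirt 52 mm wide, 12 mm high. Its pointing end has an aluminium line on top and a pointed nose below.
- receiver_dial_pointer (a point): Top edge of the pointing end of the receiver dial's bar, 26 mm from its axis.
- screw_jar: Clear jar with a red lid, 66 mm in diameter, 96 mm high, standing loose behind the receiver; a bystander, to be left alone. Origin: centre of its underside.
- tape_measure: Yellow tape measure, 35 x 84 x 64 mm, standing loose behind the receiver; a bystander, to be left alone. Origin: centre of its underside.
- filler_tub: White round tub, 75 mm in diameter, 107 mm high, standing loose behind the boxes; a bystander, to be left alone. Origin: centre of its underside.

How it is judged:
By the outcome, as a careful person would: the job done as asked, in the order asked, and still so for the second after the job is handed in, with the robot touching nothing.
It also fails if it takes over 51 s, if anything falls off the work surface, if the arm or the gripper's body presses on something with over 40 N, if the wrist force passes 120 N, or if a joint passes its speed limit or range.

## Working session

There is one attempt and no reset: what is moved stays moved. The work goes in short steps, Python scripts to look and compute and a tool call to move; the robot and the scene stay as the last step left them, time stands still between calls to the robot, and variables do not carry over. Pictures are saved under pics/ and viewed, at most 10 in all, crops included, and the job is handed in when it is done.

Besides the shell and the picture viewer there is one more tool, called after "Request:" as name(argument=value, ...), one argument or row to a line, values as JSON. apply_moves: Moves the arm, as the interface text tells. Its arguments: {"type":"object","properties":{"rows":{"type":"array","items":{"type":"array","items":{"type":"number"}}},"claw":{"type":"number"},"newtons":{"type":"number"}},"required":["rows"]}

```bash
mkdir -p pics
cat > h.py <<'E'
import numpy as np, cv2
from scipy.spatial.transform import Rotation as R
def att(p):
    a=np.array(p["attitude"],float)
    return a if a.shape==(3,3) else R.from_rotvec(a).as_matrix() if a.size==3 else R.from_quat(a).as_matrix()
def ray(p,uv):
    K=np.array(p["intrinsics"]); d=np.linalg.inv(K)@np.array([uv[0],uv[1],1.]); d=np.array([d[0],-d[1],-d[2]])
    return np.array(p["eye"],float),att(p)@d/np.linalg.norm(d)
def atz(p,uv,z):
    e,d=ray(p,uv); return e+d*(z-e[2])/d[2]
def tri(obs):
    A=np.zeros((3,3));b=np.zeros(3)
    for p,uv in obs:
        e,d=ray(p,uv);M=np.eye(3)-np.outer(d,d);A+=M;b+=M@e
    return np.linalg.solve(A,b)
def proj(p,X):
    c=att(p).T@(np.array(X,float)-np.array(p["eye"])); K=np.array(p["intrinsics"]); q=K@np.array([c[0],-c[1],-c[2]]); return q[:2]/q[2]
def save(p,name): cv2.imwrite("pics/"+name,p["pixels"][:,:,::-1])
E
python3 - <<'E'
from h import *
from bench import r
o=r.get_obs(); print({k:np.round(v,3).tolist() for k,v in o.items()})
P={}
for n in("side","top"):
    p=r.grab_frame(n);save(p,n+"0.png");P[n]=p
    print(n,p.keys(),np.round(p["intrinsics"],1).tolist(),p["eye"],p["attitude"])
names=["receiver","sender","receiver_switch_1_top","receiver_dial_grip","receiver_dial_pointer","screw_jar","tape_measure","filler_tub"]
for t in names:
    for n in P:
        print(t,n,[(np.round(d["point"]).tolist(),round(d["conf"],2)) for d in r.landmark_of(P[n],t)][:5])
E
```

```text
{'clock': 0.0, 'joints': [1.23, 0.478, 0.022, 1.556, -0.012, 1.109, -0.083], 'qvel': [0.0, -0.003, 0.001, -0.0, -0.0, -0.002, -0.001], 'tau': [-0.0, -59.645, 1.608, -28.119, 0.012, 0.009, -0.0], 'tcp_pos': [0.156, -0.656, 0.23], 'orientation': [-3.119, -0.365, 0.001], 'contact_force': [0.372, 0.204, -0.189], 'moment': [-0.08, 0.044, -0.023], 'gripper_force': 0.0, 'grip_width': 0.085}
side dict_keys(['pixels', 'intrinsics', 'eye', 'attitude', 'shot']) [[435.5, 0.0, 313.6], [0.0, 435.5, 237.0], [0.0, 0.0, 1.0]] [ 0.22898623 -0.40418157  0.6538633 ] [ 0.7770206  -0.24914886 -0.53587512]
top dict_keys(['pixels', 'intrinsics', 'eye', 'attitude', 'shot']) [[531.9, 0.0, 324.8], [0.0, 531.9, 249.2], [0.0, 0.0, 1.0]] [0.43712914 0.09197292 0.9641309 ] [ 0.10833976 -0.11237913 -1.55388473]
receiver side [([330.0, 304.0], 0.95)]
receiver top [([378.0, 269.0], 0.74)]
sender side [([226.0, 232.0], 0.8)]
sender top [([223.0, 309.0], 0.58)]
receiver_switch_1_top side [([337.0, 229.0], 0.49), ([299.0, 262.0], 0.39)]
receiver_switch_1_top top [([337.0, 279.0], 0.52), ([342.0, 194.0], 0.31)]
receiver_dial_grip side [([360.0, 298.0], 0.62), ([331.0, 304.0], 0.48)]
receiver_dial_grip top [([422.0, 257.0], 0.84), ([339.0, 281.0], 0.45)]
receiver_dial_pointer side [([362.0, 281.0], 0.93)]
receiver_dial_pointer top [([411.0, 245.0], 0.77), ([287.0, 191.0], 0.68)]
screw_jar side [([367.0, 254.0], 0.82)]
screw_jar top [([343.0, 193.0], 0.89), ([286.0, 193.0], 0.41)]
tape_measure side [([421.0, 304.0], 0.91)]
tape_measure top [([427.0, 198.0], 0.85)]
filler_tub side [([342.0, 226.0], 0.7), ([367.0, 283.0], 0.42)]
filler_tub top [([285.0, 191.0], 0.64)]
```

Run:
```python
import cv2
for n,(x,y,w,h) in {"top":(170,150,300,200),"side":(180,180,280,190)}.items():
    a=cv2.imread(f"pics/{n}0.png")[y:y+h,x:x+w]; print(n,800/w); cv2.imwrite(f"pics/{n}c.png",cv2.resize(a,None,fx=800/w,fy=800/w,interpolation=cv2.INTER_CUBIC))
```

```text
top 2.6666666666666665
side 2.857142857142857
```

View pics/topc.png

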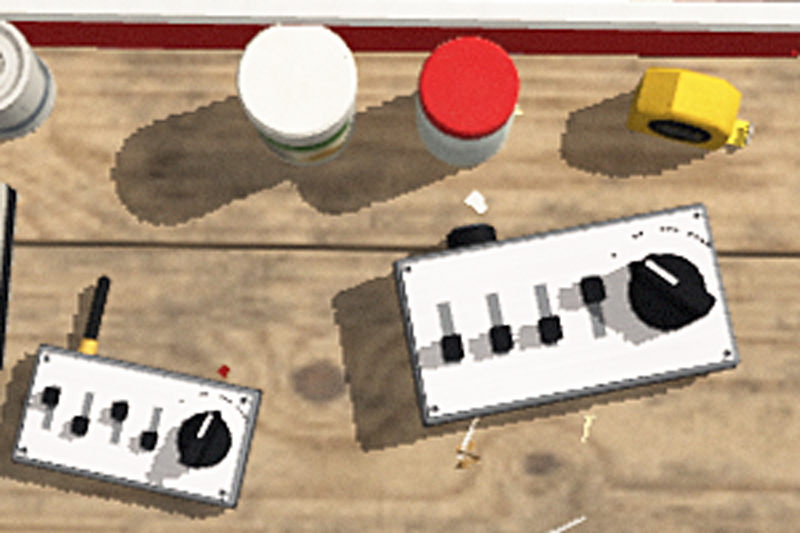

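View pics/sidec.png

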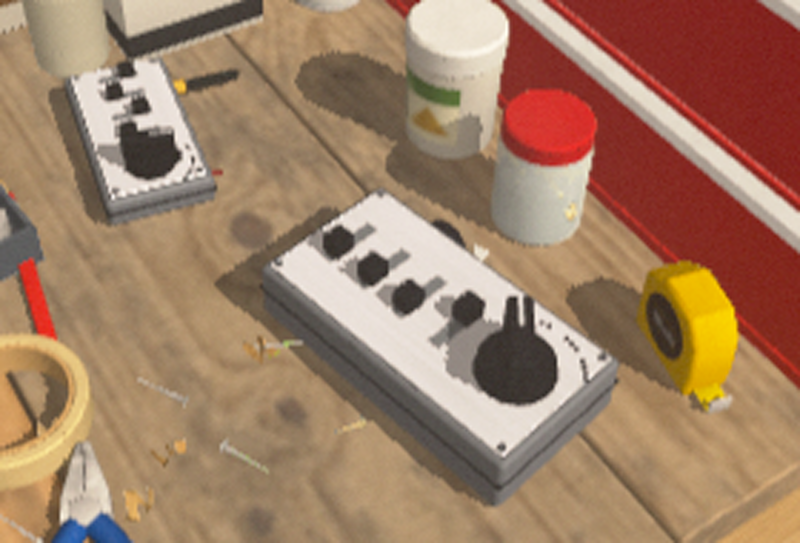

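```bash
cat > fit.py <<'E'
from h import *
from scipy.optimize import least_squares
# top plate corners: order FL, FR, NR, NL (crop px)
T=lambda c:(170+(c[0]+.5)/2.6667-.5,150+(c[1]+.5)/2.6667-.5)
S=lambda c:(180+(c[0]+.5)/2.857-.5,180+(c[1]+.5)/2.857-.5)
C={"receiver":([(398,262),(703,206),(738,362),(430,420)],[(378,193),(614,358),(499,465),(265,271)],.110,.210),
"sender":([(43,347),(260,392),(235,505),(15,460)],[(158,58),(214,183),(112,210),(68,80)],.079,.151)}
def fit(n,pt,ps):
    t,s,a,b=C[n]
    def f(v):
        x,y,th,z=v;c,q=np.cos(th),np.sin(th);e=[]
        for (sx,sy),ct,cs in zip([(1,1),(1,-1),(-1,-1),(-1,1)],t,s):
            lx,ly=sx*a/2,sy*b/2;X=[x+c*lx-q*ly,y+q*lx+c*ly,z]
            e+=list(proj(pt,X)-T(ct))+list(proj(ps,X)-S(cs))
        return e
    r=least_squares(f,[.6,.1,0,.04]);return r.x,np.array(r.fun)
E
python3 - <<'E'
from fit import *
from bench import r
pt=r.grab_frame("top");ps=r.grab_frame("side")
F={}
for n in C:
    v,e=fit(n,pt,ps);F[n]=v;print(n,np.round(v,4),"deg",np.degrees(v[2]).round(1),"res",np.abs(e).max().round(1),np.sqrt((e**2).mean()).round(2))
def w(n,lx,ly,z):
    x,y,th,_=F[n];return [x+np.cos(th)*lx-np.sin(th)*ly,y+np.sin(th)*lx+np.cos(th)*ly,z]
# dial axis & line: bright pixels within dial top
for n,y,L,z in(("sender",-.048,.0185,.058),("receiver",-.066,.026,.091)):
  for p,nm in((pt,"top"),(ps,"side")):
    g=p["pixels"].astype(int).sum(2)/3
    out=[]
    for q in np.arange(-.2,1.75,.05):
        a=.75-q; s=[]
        for rr in np.linspace(.25,.85,7):
            u=proj(p,w(n,L*rr*np.cos(a),y+L*rr*np.sin(a),z)); s.append(cv2.getRectSubPix(p["pixels"],(1,1),tuple(map(float,u))).mean())
        out.append(np.mean(s))
    print(n,nm,np.round(out).astype(int).tolist())
def big(p,c,h,k): 
    u=proj(p,c);M=np.float32([[k,0,200-k*u[0]],[0,k,200-k*u[1]]]);return cv2.warpAffine(p["pixels"][:,:,::-1],M,(400,400),flags=cv2.INTER_CUBIC)
im=np.hstack([big(pt,w("sender",0,-.048,.058),0,8),big(ps,w("sender",0,-.048,.058),0,8)])
cv2.imwrite("pics/dial.png",im)
E
```

```text
receiver [ 0.5386 -0.0089  0.2047  0.0417] deg 11.7 res 2.5 1.7
sender [ 0.4616  0.2716 -0.1868  0.0194] deg -10.7 res 1.5 0.89
sender top [31, 32, 36, 42, 48, 48, 50, 51, 49, 49, 44, 40, 44, 52, 63, 73, 89, 107, 126, 156, 187, 213, 222, 209, 184, 141, 92, 58, 40, 30, 26, 23, 20, 19, 18, 19, 21, 22, 22]
sender side [206, 204, 202, 200, 197, 195, 192, 190, 187, 185, 183, 179, 177, 174, 171, 167, 163, 157, 153, 149, 146, 144, 142, 140, 138, 137, 135, 130, 119, 108, 96, 87, 83, 79, 77, 75, 73, 71, 69]
receiver top [96, 143, 207, 243, 250, 219, 168, 118, 81, 61, 51, 49, 53, 58, 63, 61, 62, 67, 71, 75, 80, 85, 88, 91, 92, 93, 95, 103, 108, 109, 109, 113, 119, 117, 117, 116, 118, 117, 117]
receiver side [102, 125, 161, 193, 215, 183, 136, 108, 90, 80, 77, 79, 87, 100, 112, 125, 131, 138, 143, 149, 154, 160, 165, 170, 174, 178, 180, 180, 177, 175, 175, 178, 178, 178, 181, 183, 186, 191, 196]
```

View pics/dial.png

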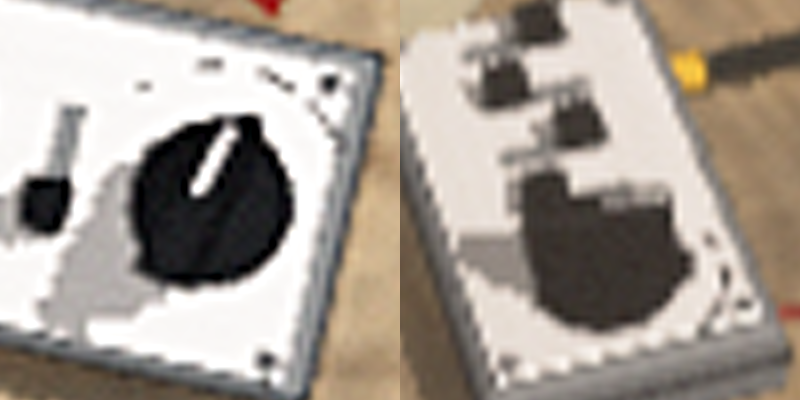

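```bash
cat >> h.py <<'E'
def plan(o,pos,yaw):
    "row numbers to bring TCP to pos, tool down, tool x at yaw deg"
    Rc=R.from_rotvec(o["orientation"]);y=np.radians(yaw)
    Rt=R.from_matrix(np.array([[np.cos(y),np.sin(y),0],[np.sin(y),-np.cos(y),0],[0,0,-1]]))
    d=Rc.inv().apply(np.array(pos)-o["tcp_pos"])/.25; t=(Rc.inv()*Rt).as_rotvec()/(np.pi/2)
    return np.round(d,3).tolist(),np.round(t,3).tolist()
E
python3 - <<'E'
from h import *
from bench import r
print(plan(r.get_obs(),[.46,-.02,.27],101.7))
E
```

```text
([1.772, -2.198, -0.155], [0.0, 0.0, -0.982])
```

Request:
apply_moves(
  rows=[
    [0.74,-0.92,-0.155,0,0,-0.49],
    [0.74,-0.92,-0.155,0,0,-0.49],
    [0.74,-0.92,-0.155,0,0,-0.49],
    [0.74,-0.92,-0.155,0,0,-0.49],
    [0.74,-0.92,-0.155,0,0,-0.49],
  ],
  claw=0,
)

```text
clock: 1.62
tcp_pos: [0.2838, -0.388, 0.2707]
orientation: [2.751, 1.515, 0.0]
contact_force: [0.3, 0.0, 0.8]
grip_width: 0.0
gripper_force: 0.0
```

Run:
```python
from h import *
from bench import r
print(plan(r.get_obs(),[.46,-.02,.27],101.7))
```

```text
([1.621, -0.191, 0.002], [0.0, 0.0, -0.489])
```

Request:
apply_moves(
  rows=[
    [1,-0.12,0,0,0,-0.489],
    [1,-0.12,0,0,0,-0.489],
    [1,-0.12,0,0,0,-0.489],
    [1,-0.12,0,0,0,-0.489],
    [1,-0.12,0,0,0,-0.489],
  ],
)

```text
clock: 2.25
tcp_pos: [0.3939, -0.1592, 0.2707]
orientation: [1.975, 2.441, 0.002]
contact_force: [-0.3, -0.9, -0.2]
grip_width: 0.0001
gripper_force: 0.0
```

Run:
```python
from h import *
from bench import r
o=r.get_obs();print(plan(o,[.46,-.02,.27],101.7))
p=r.grab_frame("wrist");print(p["eye"],o["tcp_pos"],np.round(att(p),2).tolist(),np.round(p["intrinsics"]).tolist())
for X in([.54,-.009,.05],[.55,.1,.05],[.52,-.11,.05]): print(proj(p,X))
```

```text
([0.49, 0.375, 0.003], [0.001, 0.0, 0.004])
[ 0.38041553 -0.0937881   0.41233381] [ 0.3938749  -0.15923731  0.27071471] [[0.98, -0.2, -0.06], [0.21, 0.94, 0.26], [0.0, -0.26, 0.97]] [[428.0, 0.0, 315.0], [0.0, 428.0, 240.0], [0.0, 0.0, 1.0]]
[535.30845443  58.75655526]
[599.43110042 -96.67211632]
[472.35981621 179.26151514]
```

Run:
```python
from h import *
from bench import r
o=r.get_obs();print(plan(o,[.49,.0,.27],101.7),plan(o,[.55,.05,.30],101.7))
```

```text
([0.553, 0.512, 0.002], [0.0, 0.0, 0.001]) ([0.7, 0.788, -0.118], [0.0, 0.0, 0.001])
```

Request:
apply_moves(
  rows=[
    [0.553,0.512,0,0,0,0],
    [0.553,0.512,0,0,0,0],
    [0.553,0.512,0,0,0,0],
    [0.553,0.512,0,0,0,0],
  ],
)

```text
clock: 2.8
tcp_pos: [0.4916, 0.0008, 0.2702]
orientation: [-1.983, -2.436, -0.004]
contact_force: [-0.3, 0.4, -0.7]
grip_width: 0.0004
gripper_force: 0.0
```

Run:
```python
from h import *
from bench import r
import pickle
p=r.grab_frame("wrist");save(p,"w1.png");pickle.dump(p,open("w1.pkl","wb"))
for t in("receiver_switch_1_top","receiver_dial_grip","receiver_dial_pointer"):print(t,[(np.round(d["point"],1).tolist(),round(d["conf"],2)) for d in r.landmark_of(p,t)])
```

```text
receiver_switch_1_top [([354.3, 135.2], 0.75)]
receiver_dial_grip [([366.6, 310.2], 0.9), ([376.3, 253.5], 0.58)]
receiver_dial_pointer [([394.0, 294.2], 0.98)]
```

Request:
apply_moves(
  rows=[
    [0.147,0.276,-0.12,0,0,0],
    [0.147,0.276,-0.12,0,0,0],
    [0.147,0.276,-0.12,0,0,0],
  ],
)

```text
clock: 3.38
tcp_pos: [0.5509, 0.0463, 0.3004]
orientation: [1.99, 2.43, 0.001]
contact_force: [-0.7, -1.9, 0.0]
grip_width: 0.0
gripper_force: 0.0
```

Run:
```python
from h import *
from bench import r
import pickle
p=r.grab_frame("wrist");save(p,"w2.png");pickle.dump(p,open("w2.pkl","wb"))
for t in("receiver_switch_1_top","receiver_dial_grip","receiver_dial_pointer"):print(t,[(np.round(d["point"],1).tolist(),round(d["conf"],2)) for d in r.landmark_of(p,t)])
```

```text
receiver_switch_1_top [([274.5, 173.2], 0.58)]
receiver_dial_grip []
receiver_dial_pointer []
```

View pics/w1.png

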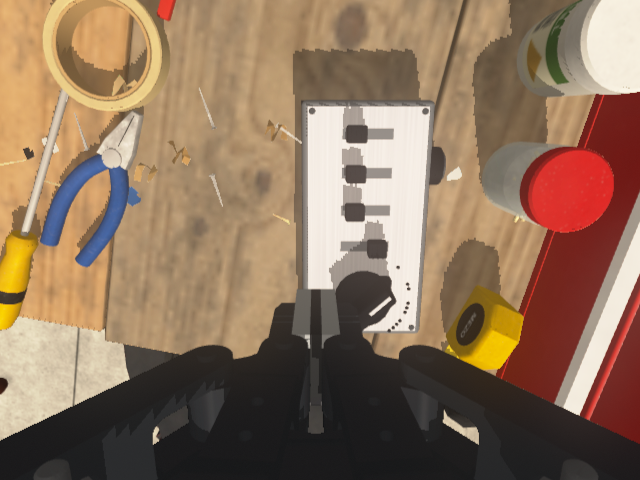

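View pics/w2.png

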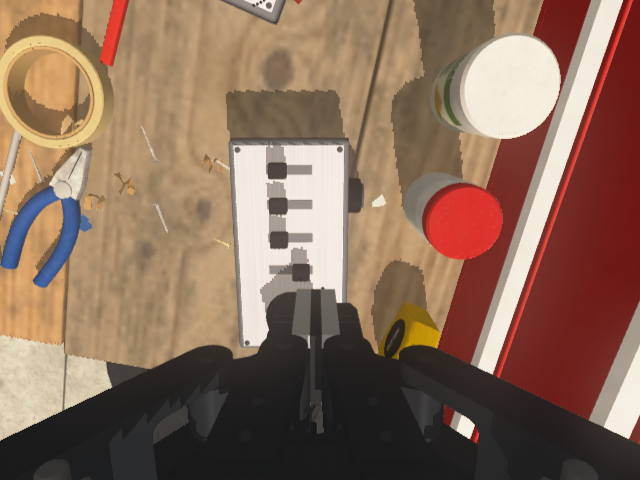

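Run:
```python
from h import *
import pickle
from scipy.optimize import least_squares
w1,w2=[pickle.load(open(f"w{i}.pkl","rb")) for i in(1,2)]
def caps(p,g):  # refine: dark blob centroid near guess
    v=p["pixels"].max(2);out=[]
    for x,y in g:
        a=v[y-10:y+11,x-14:x+15]<75;n,l,s,c=cv2.connectedComponentsWithStats(a.astype(np.uint8))
        k=1+np.argmax(s[1:,4]);out.append((x-14+s[k,0]+s[k,2]/2-.5,y-10+s[k,1]+s[k,3]/2-.5));print(s[k].tolist(),end=" ")
    print();return out
c1=caps(w1,[(357,133),(355,173),(354,211),(377,248)]);c2=caps(w2,[(277,171),(278,205),(279,239),(300,272)])
print(np.round(c1,1).tolist(),np.round(c2,1).tolist())
for a,b in zip(c1,c2):print("tri",tri([(w1,a),(w2,b)]).round(4))
print("corner FL",tri([(w1,(433,102)),(w2,(346.5,141))]).round(4),"NL",tri([(w1,(304,104)),(w2,(232.5,142))]).round(4))
L=[(-.01,.078),(-.01,.046),(-.01,.014),(.01,-.018)]
def f(v,full=False):
    x,y,th,z=v;c,s=np.cos(th),np.sin(th);e=[]
    for (lx,ly),a,b in zip(L,c1,c2):
        X=[x+c*lx-s*ly,y+s*lx+c*ly,z];e+=list(proj(w1,X)-a)+list(proj(w2,X)-b)
    return e
q=least_squares(f,[.54,-.01,.2,.06]);print(q.x.round(4),np.degrees(q.x[2]).round(2),np.round(q.fun,1))
x,y,th,z=q.x;g=lambda lx,ly,z:[x+np.cos(th)*lx-np.sin(th)*ly,y+np.sin(th)*lx+np.cos(th)*ly,z]
print("chk pointer",proj(w1,g(.026*np.cos(.75),-.066+.026*np.sin(.75),.091)),"corner",proj(w1,g(.055,.105,.05)),proj(w1,g(-.055,.105,.05)),proj(w2,g(.055,.105,.05)))
```

```text
[4, 3, 2, 5, 6] Traceback (most recent call last):
  File "<stdin>", line 11, in <module>
  File "<stdin>", line 9, in caps
    return _wrapfunc(a, 'argmax', axis=axis, out=out, **kwds)
    return bound(*args, **kwds)
ValueError: attempt to get argmax of an empty sequence
```

```bash
cat > loc.py <<'E'
from h import *
import pickle
from scipy.optimize import least_squares
w1,w2=[pickle.load(open(f"w{i}.pkl","rb")) for i in(1,2)]
def caps(p,g):
    v=p["pixels"].max(2);out=[]
    for x,y in g:
        a=v[y-12:y+13,x-14:x+15]<105;n,l,s,c=cv2.connectedComponentsWithStats(a.astype(np.uint8))
        k=1+np.argmax(s[1:,4]);out.append((x-14+s[k,0]+s[k,2]/2-.5,y-12+s[k,1]+s[k,3]/2-.5));print(s[k].tolist(),end=" ")
    print();return out
c1=caps(w1,[(357,133),(355,173),(354,211),(377,248)]);c2=caps(w2,[(277,171),(278,205),(279,239),(300,272)])
for a,b in zip(c1,c2):print("tri",tri([(w1,a),(w2,b)]).round(4))
print("corner FL",tri([(w1,(433,102)),(w2,(346.5,141))]).round(4),"NL",tri([(w1,(304,104)),(w2,(232.5,142))]).round(4))
L=[(-.01,.078),(-.01,.046),(-.01,.014),(.01,-.018)]
def f(v):
    x,y,th,z=v;c,s=np.cos(th),np.sin(th);e=[]
    for (lx,ly),a,b in zip(L,c1,c2):
        X=[x+c*lx-s*ly,y+s*lx+c*ly,z];e+=list(proj(w1,X)-a)+list(proj(w2,X)-b)
    return e
q=least_squares(f,[.54,-.01,.2,.06]);print(q.x.round(4),np.degrees(q.x[2]).round(2),np.round(q.fun,1))
x,y,th,z=q.x;g=lambda lx,ly,z:[x+np.cos(th)*lx-np.sin(th)*ly,y+np.sin(th)*lx+np.cos(th)*ly,z]
print("chk pointer",proj(w1,g(.026*np.cos(.75),-.066+.026*np.sin(.75),.091)),"corner",proj(w1,g(.055,.105,.05)),proj(w1,g(-.055,.105,.05)),proj(w2,g(.055,.105,.05)))
E
python3 loc.py
```

```text
[3, 4, 22, 18, 370] [4, 4, 21, 18, 347] [5, 4, 20, 18, 337] [3, 4, 21, 18, 347] 
[5, 4, 19, 16, 294] [5, 5, 18, 16, 281] [5, 5, 18, 16, 275] [5, 4, 19, 18, 302] 
tri [0.5127 0.0665 0.0579]
tri [0.5187 0.0352 0.0573]
tri [0.5252 0.0044 0.0594]
tri [ 0.5507 -0.0236  0.0586]
corner FL [0.5688 0.1033 0.0478] NL [0.4661 0.0813 0.0338]
[ 0.5376 -0.0079  0.195   0.0579] 11.17 [ 0.  -0.  -0.1 -0.3  0.3  0.   0.2  0.2 -0.5  0.3 -0.1  0.1  0.1 -0.
  0.1 -0.3]
chk pointer [391.28686083 296.14273084] corner [437.44129956  99.39647224] [300.800319    98.21810133] [349.92132442 138.94093313]
```

```bash
cat >> h.py <<'E'
X0,Y0,TH=.5376,-.0079,np.radians(11.2)
def loc(lx,ly,z): return [X0+np.cos(TH)*lx-np.sin(TH)*ly,Y0+np.sin(TH)*lx+np.cos(TH)*ly,z]
def rows(o,L,yaw=101.2):
    for a in L: print(a,*plan(o,loc(*a),yaw))
E
python3 - <<'E'
from h import *
from bench import r
o=r.get_obs();rows(o,[(-.042,.078,.1),(-.042,.078,.057),(-.013,.078,.057)])
E
```

```text
(-0.042, 0.078, 0.1) [0.114, -0.254, 0.798] [-0.001, 0.001, 0.001]
(-0.042, 0.078, 0.057) [0.115, -0.254, 0.97] [-0.001, 0.001, 0.001]
(-0.013, 0.078, 0.057) [0.114, -0.138, 0.97] [-0.001, 0.001, 0.001]
```

Request:
apply_moves(
  rows=[
    [0.115,-0.254,0.8,0,0,0],
    [0.115,-0.254,0.8,0,0,0],
    [0.115,-0.254,0.8,0,0,0],
    [0.115,-0.254,0.8,0,0,0],
    [0.115,-0.254,0.97,0,0,0],
  ],
)

```text
clock: 4.2
tcp_pos: [0.482, 0.0615, 0.0573]
orientation: [1.989, 2.429, 0.0]
contact_force: [1.1, -0.7, 0.5]
grip_width: -0.0
gripper_force: 0.0
```

Run:
```python
from h import *
from bench import r
o=r.get_obs();print(o["contact_force"]);rows(o,[(-.042,.078,.057),(-.013,.078,.057),(-.042,.014,.057),(-.013,.014,.057)])
p=r.grab_frame("wrist");save(p,"w3.png")
```

```text
[ 1.08644801 -0.66554251  0.51775333]
(-0.042, 0.078, 0.057) [-0.004, -0.004, 0.001] [0.001, 0.001, 0.002]
(-0.013, 0.078, 0.057) [-0.004, 0.112, 0.001] [0.001, 0.001, 0.002]
(-0.042, 0.014, 0.057) [-0.26, -0.004, 0.001] [0.001, 0.001, 0.002]
(-0.013, 0.014, 0.057) [-0.26, 0.112, 0.002] [0.001, 0.001, 0.002]
```

View pics/w3.png

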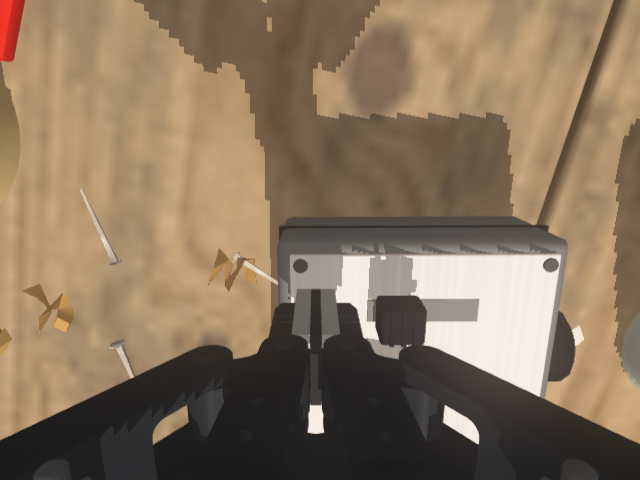

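Request:
apply_moves(
  rows=[
    [-0.004,0.06,0,0,0,0],
    [-0.004,0.112,0,0,0,0],
    [-0.004,0.112,0,0,0,0],
  ],
)

```text
clock: 4.62
tcp_pos: [0.5132, 0.0679, 0.0594]
orientation: [1.988, 2.429, 0.006]
contact_force: [-0.3, -0.0, 0.6]
grip_width: -0.0002
gripper_force: 0.0
```

Run:
```python
from h import *
from bench import r
p=r.grab_frame("wrist");save(p,"w4.png")
```

```text
(no output)
```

View pics/w4.png

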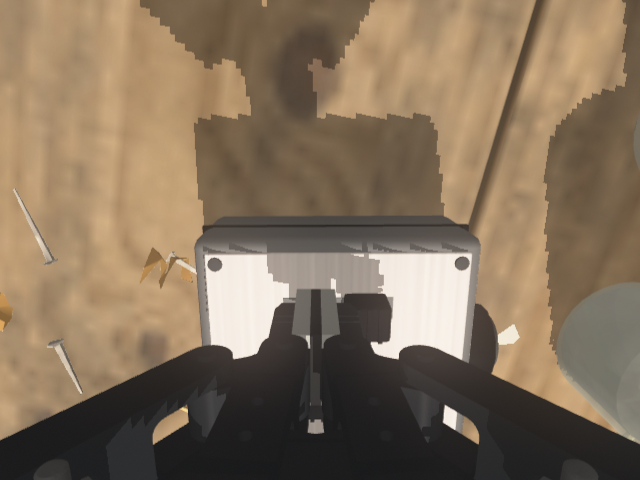

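Run:
```python
from h import *
from bench import r
o=r.get_obs();rows(o,[(-.042,.078,.057),(-.042,.014,.057),(-.013,.014,.057),(-.042,.014,.057),(-.042,.014,.09)])
```

```text
(-0.042, 0.078, 0.057) [-0.004, -0.126, 0.007] [0.002, -0.0, 0.002]
(-0.042, 0.014, 0.057) [-0.26, -0.127, 0.007] [0.002, -0.0, 0.002]
(-0.013, 0.014, 0.057) [-0.26, -0.011, 0.008] [0.002, -0.0, 0.002]
(-0.042, 0.014, 0.057) [-0.26, -0.127, 0.007] [0.002, -0.0, 0.002]
(-0.042, 0.014, 0.09) [-0.26, -0.127, -0.125] [0.002, -0.0, 0.002]
```

Request:
apply_moves(
  rows=[
    [-0.004,-0.118,0,0,0,0],
    [-0.256,-0.118,0,0,0,0],
    [-0.256,-0.118,0,0,0,0],
    [-0.256,-0.05,0,0,0,0],
    [-0.256,0,0,0,0,0],
  ],
)

```text
clock: 5.3
tcp_pos: [0.5234, 0.0046, 0.0581]
orientation: [1.989, 2.431, 0.001]
contact_force: [0.8, 0.6, 0.4]
grip_width: 0.0004
gripper_force: 0.0
```

Request:
apply_moves(
  rows=[
    [0,0,0,0,0,0],
  ],
)

```text
clock: 5.42
tcp_pos: [0.5245, 0.0057, 0.0583]
orientation: [1.987, 2.431, 0.004]
contact_force: [-0.0, 0.3, -0.1]
grip_width: 0.0001
gripper_force: 0.0
```

Run:
```python
from h import *
from bench import r
o=r.get_obs();rows(o,[(-.013,.014,.057),(-.042,.014,.057),(-.042,.014,.1),(.048,-.018,.1),(.048,-.018,.057)])
```

```text
(-0.013, 0.014, 0.057) [-0.007, -0.011, 0.005] [0.002, -0.0, 0.003]
(-0.042, 0.014, 0.057) [-0.007, -0.127, 0.005] [0.002, -0.0, 0.003]
(-0.042, 0.014, 0.1) [-0.007, -0.127, -0.167] [0.002, -0.0, 0.003]
(0.048, -0.018, 0.1) [-0.137, 0.233, -0.166] [0.002, -0.0, 0.003]
(0.048, -0.018, 0.057) [-0.137, 0.232, 0.006] [0.002, -0.0, 0.003]
```

Request:
apply_moves(
  rows=[
    [0,-0.08,-0.0,0,0,0],
    [0,-0.08,-0.18,0,0,0],
    [-0.135,0.09,-0.19,0,0,0],
    [-0.135,0.235,-0.19,0,0,0],
    [-0.135,0.235,-0.19,0,0,0],
  ],
)

```text
clock: 6.05
tcp_pos: [0.589, -0.0157, 0.1054]
orientation: [1.988, 2.432, 0.004]
contact_force: [-0.4, 0.6, 0.4]
grip_width: 0.0003
gripper_force: 0.0
```

Run:
```python
from h import *
from bench import r
o=r.get_obs();rows(o,[(.048,-.018,.057),(.012,-.018,.057),(.048,-.018,.057)])
p=r.grab_frame("wrist");save(p,"w5.png")
```

```text
(0.048, -0.018, 0.057) [-0.002, -0.004, 0.194] [0.002, -0.001, 0.003]
(0.012, -0.018, 0.057) [-0.001, -0.148, 0.193] [0.002, -0.001, 0.003]
(0.048, -0.018, 0.057) [-0.002, -0.004, 0.194] [0.002, -0.001, 0.003]
```

View pics/w5.png

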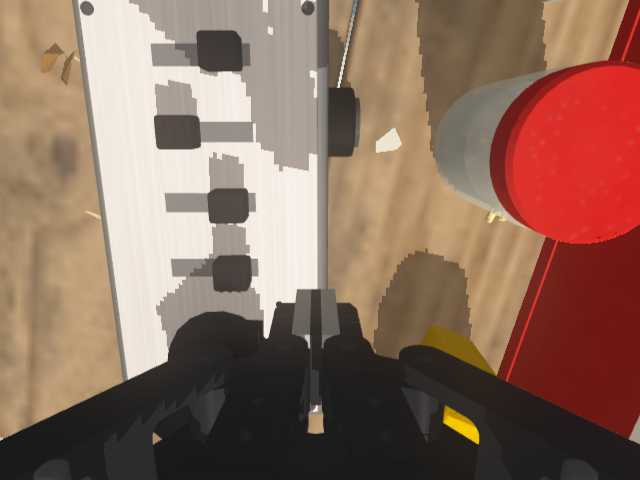

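Request:
apply_moves(
  rows=[
    [0,0,0.19,0,0,0],
    [0,0,0.19,0,0,0],
    [0,-0.08,0.19,0,0,0],
    [0,-0.148,0.19,0,0,0],
    [0,-0.148,0.19,0,0,0],
  ],
)

```text
clock: 6.72
tcp_pos: [0.5497, -0.0245, 0.0588]
orientation: [1.988, 2.432, -0.001]
contact_force: [-0.5, 0.5, -0.7]
grip_width: 0.0001
gripper_force: 0.0
```

Run:
```python
from h import *
from bench import r
o=r.get_obs();rows(o,[(.012,-.018,.057),(.035,-.018,.057),(.035,-.018,.13),(0,-.066,.13)]);a=np.degrees(TH+.75)
rows(o,[(0,-.066,.13)],a)
```

```text
(0.012, -0.018, 0.057) [0.002, 0.014, 0.007] [-0.0, 0.001, 0.003]
(0.035, -0.018, 0.057) [0.002, 0.106, 0.007] [-0.0, 0.001, 0.003]
(0.035, -0.018, 0.13) [0.002, 0.105, -0.285] [-0.0, 0.001, 0.003]
(0, -0.066, 0.13) [-0.19, -0.035, -0.285] [-0.0, 0.001, 0.003]
(0, -0.066, 0.13) [-0.19, -0.035, -0.285] [-0.0, 0.001, 0.525]
```

Request:
apply_moves(
  rows=[
    [0,0.06,0,0,0,0],
    [0,0.06,-0.22,0,0,0],
    [0,0.06,-0.31,0,0,0],
    [-0.19,-0.035,-0.31,0,0,0.12],
    [-0.19,-0.035,-0.31,0,0,0.24],
  ],
)

```text
clock: 7.35
tcp_pos: [0.5524, -0.0771, 0.1357]
orientation: [2.418, 2.003, -0.001]
contact_force: [-0.1, 1.3, -1.0]
grip_width: -0.0002
gripper_force: 0.0
```

Run:
```python
from h import *
from bench import r
o=r.get_obs();a=np.degrees(TH+.75)
rows(o,[(0,-.066,.13),(0,-.066,.068)],a)
```

```text
(0, -0.066, 0.13) [0.016, -0.011, 0.023] [0.001, 0.001, 0.279]
(0, -0.066, 0.068) [0.017, -0.012, 0.271] [0.001, 0.001, 0.279]
```

Request:
apply_moves(
  rows=[
    [0.008,-0.006,0,0,0,0.11],
    [0.008,-0.006,0,0,0,0.22],
    [0.008,-0.006,0,0,0,0.279],
    [0.008,-0.006,0,0,0,0.279],
    [0.008,-0.006,0,0,0,0.279],
  ],
  claw=0.53,
  newtons=30,
)

```text
clock: 7.98
tcp_pos: [0.5513, -0.0699, 0.1353]
orientation: [2.787, 1.45, 0.001]
contact_force: [-0.2, -0.3, -0.5]
grip_width: 0.0452
gripper_force: 0.0
```

Run:
```python
from h import *
from bench import r
o=r.get_obs();a=np.degrees(TH+.75)
rows(o,[(0,-.066,.13),(0,-.066,.068)],a)
p=r.grab_frame("wrist")
s=r.grab_frame("side")
for q in(p,s):print([(np.round(d["point"],1).tolist(),round(d["conf"],2)) for d in r.landmark_of(q,"receiver_dial_pointer")][:2], proj(q,loc(.026*np.cos(.75),-.066+.026*np.sin(.75),.091)).round(1))
cv2.imwrite("pics/w6.png",np.hstack([cv2.resize(p["pixels"],(400,300)),cv2.resize(s["pixels"][150:375,230:530],(400,300))])[:,:,::-1])
```

```text
(0, -0.066, 0.13) [-0.011, 0.003, 0.021] [0.0, -0.0, 0.009]
(0, -0.066, 0.068) [-0.011, 0.003, 0.269] [0.0, -0.0, 0.009]
[([320.4, 225.1], 0.78), ([316.2, 273.3], 0.21)] [318.7 226.1]
[([362.8, 282.3], 0.74)] [360.7 281.4]
```

View pics/w6.png

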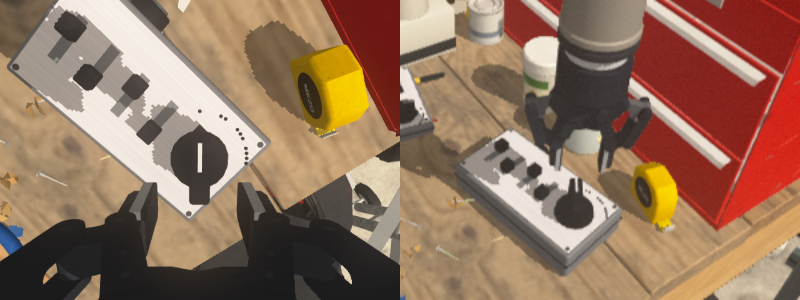

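Request:
apply_moves(
  rows=[
    [-0.011,0.003,0,0,0,0.009],
    [-0.011,0.003,0.2,0,0,0.009],
    [-0.011,0.003,0.269,0,0,0.009],
    [-0.011,0.003,0.269,0,0,0.009],
  ],
)

```text
clock: 8.68
tcp_pos: [0.5485, -0.0729, 0.0669]
orientation: [-2.797, -1.427, 0.004]
contact_force: [1.1, 0.5, 1.4]
grip_width: 0.0454
gripper_force: 0.0
```

Request:
apply_moves(
  rows=[
    [0,0,0,0,0,0],
    [0,0,0,0,0,0],
    [0,0,0,0,0,0],
  ],
  claw=0,
  newtons=30,
)

```text
clock: 9.05
tcp_pos: [0.551, -0.0733, 0.0694]
orientation: [2.797, 1.426, 0.004]
contact_force: [1.0, -2.1, 7.4]
grip_width: 0.0153
gripper_force: 35.0
```

Request:
apply_moves(
  rows=[
    [0,0,0,0,0,0.1],
    [0,0,0,0,0,0.2],
    [0,0,0,0,0,0.318],
    [0,0,0,0,0,0.318],
    [0,0,0,0,0,0.318],
  ],
)

```text
clock: 9.68
tcp_pos: [0.5511, -0.0733, 0.0693]
orientation: [3.063, 0.692, 0.005]
contact_force: [0.7, -1.2, 6.9]
grip_width: 0.0155
gripper_force: 35.1
```

Request:
apply_moves(
  rows=[
    [0,0,0,0,0,0.1],
    [0,0,0,0,0,0.2],
    [0,0,0,0,0,0.318],
    [0,0,0,0,0,0.318],
    [0,0,0,0,0,0.318],
  ],
)

```text
clock: 10.3
tcp_pos: [0.5512, -0.0735, 0.0694]
orientation: [3.14, -0.086, 0.006]
contact_force: [1.6, -3.0, 7.0]
grip_width: 0.015
gripper_force: 35.1
```

Run:
```python
from h import *
from bench import r
o=r.get_obs();rows(o,[(0,-.066,.068),(0,-.066,.13)],np.degrees(TH-.25));print(o["moment"],o["joints"])
```

```text
(0, -0.066, 0.068) [-0.003, -0.003, 0.005] [0.0, -0.002, -0.0]
(0, -0.066, 0.13) [-0.002, -0.003, -0.243] [0.0, -0.002, -0.0]
[-0.32651635 -0.20407174 -0.00968562] [ 0.15396868  0.49700821 -0.16992133  1.96451138  0.12878691  0.68646404
 -1.72104191]
```

Release partly, rise, and check.

Request:
apply_moves(
  rows=[
    [0,0,0,0,0,0],
    [0,0,0,0,0,0],
    [0,0,0,0,0,0],
  ],
  claw=0.4,
)

```text
clock: 10.68
tcp_pos: [0.5491, -0.0728, 0.0676]
orientation: [-3.14, 0.087, 0.001]
contact_force: [0.3, -0.2, 0.5]
grip_width: 0.0345
gripper_force: 0.0
```

Request:
apply_moves(
  rows=[
    [0,0,-0.12,0,0,0],
    [0,0,-0.3,0,0,0],
    [0,0,-0.5,0,0,0],
    [0,0,-0.6,0,0,0],
    [-0.4,0,-0.6,0,0,0],
  ],
)

```text
clock: 11.3
tcp_pos: [0.4911, -0.069, 0.2203]
orientation: [-3.14, 0.087, -0.012]
contact_force: [-0.8, -0.6, -0.2]
grip_width: 0.034
gripper_force: 0.0
```

Request:
apply_moves(
  rows=[
    [-0.4,0,0,0,0,0],
    [-0.4,0,0,0,0,0],
  ],
)

```text
clock: 11.55
tcp_pos: [0.384, -0.0638, 0.2173]
orientation: [3.14, -0.088, -0.003]
contact_force: [0.9, 0.2, 0.2]
grip_width: 0.0342
gripper_force: 0.0
```

Run:
```python
from h import *
from bench import r
p=r.grab_frame("top")
for q in (0,.5,1,1.5):
  s=[cv2.getRectSubPix(p["pixels"],(1,1),tuple(map(float,proj(p,loc(.026*k*np.cos(.75-q),-.066+.026*k*np.sin(.75-q),.091))))).mean() for k in np.linspace(.25,.85,7)]
  print(q,np.mean(s).round())
cv2.imwrite("pics/t2.png",cv2.resize(p["pixels"][150:350,170:470],(800,533),interpolation=cv2.INTER_CUBIC)[:,:,::-1])
```

```text
0 16.0
0.5 16.0
1 218.0
1.5 114.0
```

View pics/t2.png

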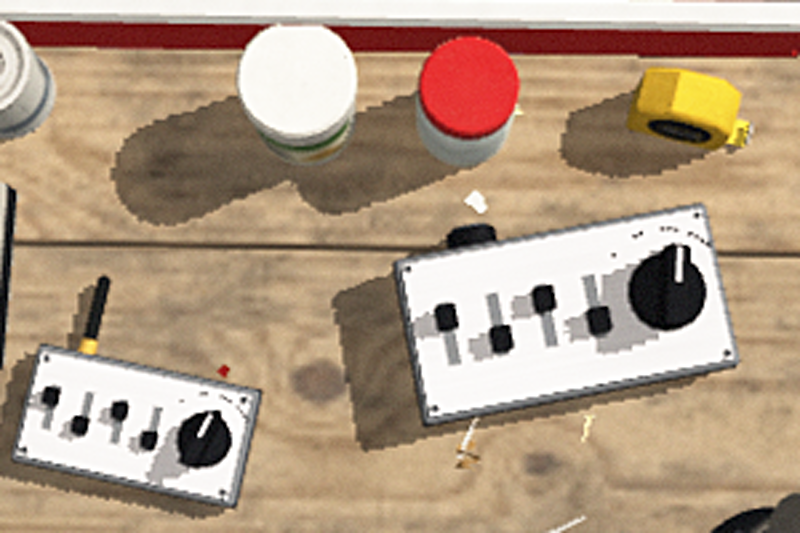

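```bash
python3 -c "
from bench import r
print(r.hand_in())"
```

```text
the job is handed in; nothing more can be done
None
```

The job is handed in: the receiver's switches 1–4 now stand far, near, far, near and its dial points to the 3-pip mark, matching the sender, and the last top view shows the sender and the other things on the bench where they were.

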